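# Find the unbolted scrap hatch and push it open

## Robot

A 6-joint arm with a two-finger parallel gripper is mounted at the origin on the work surface. World frame = base frame: x ahead of the robot, y to its left, z up, the work surface at z = 0. Lengths are in m, angles in rad, forces in N, time in s.
With the tool pointing down it reaches from about 0.325 to 0.775 m from the base axis. Payload 5.5 kg.
Tool frame: the origin (TCP) lies on the mounting face of the last link; the fingertips stand 182 mm ahead of it and the grasp point (between the pads) lies 163 mm ahead of it; z points along the fingers, y is the line along which they close (so a half turn about z gives the same grasp; the last joint's range is limited). The gripper opens to 88 mm and grips with 3 to 60 N. Pads are 20 mm wide; open, the fingers measure 115 mm over their backs; the gripper's body (75 mm by 178 mm) begins 61 mm behind the grasp point.
Start: joints at [1.149, 0.091, 1.231, -0, 1.82, -0.057], TCP at [0.214, 0.561, 0.405] pointing down, gripper open.
Joint ranges: [-2.87, 2.87], [-0.86, 2.18], [0.17, 2.46], [-1.51, 4.65], [0.06, 2.69], [-2.65, 2.65]. Speed limits (rad/s): [2.57, 2.57, 3.01, 3.14, 3.14, 3.14].

## Interface

Orientations are given as a unit quaternion [x, y, z, w].
In Python, from plant import ctrl, vision, job, models gives the robot as it stands.
- The arm moves only by the tool servo_tool, never from a script. Its argument "commands" is a list of rows, each a list of 7 numbers: the shift along the tool's x, y, z in cm, then the turn, a rotation vector about the tool's x, y, z in rad, then the closure in counts, from 0 (fully open) to 255 (shut). A call has 1 to 12 rows; each row shifts and turns the commanded pose from where the row before left it, along the tool's axes as they then stand; what a row does not reach is not made up. A row lasts 1/12 s, in which the tool goes at most 41.7 mm and 7.16 degrees, less where a joint would pass 70% of its speed; a pose out of reach is approached as far as the arm can. A call is refused whole if a number of a shift passes 4.17 or a number of a turn 0.125, either way. A call with a gripper value outside its range is refused whole. The fingers move at their own pace and stop on an object; the grip force is fixed at half the most. Time passes only in rows, so rows that do not move let the fingers close. It gives the time, the measured TCP pose, the force, the opening and the grip force at its end, in the units of the state.
- ctrl.sense(): the state, without advancing time (a new reading comes with each control period).
- vision.read_camera(name): name is "scene" or "side" or "wrist"; returns (picture, depth): 420x560x3 uint8, red, green, blue; 420x560 float32, m along the optical axis (not along the pixel's ray), 0 where there is no reading.
- vision.camera_params(name): a dict with "camera_matrix" (3x3 intrinsics, pixels), "dist_coeffs" ([k1, k2, p1, p2, k3] as OpenCV has them; the pictures are not rectified), "position" and "attitude" of the camera in the world. Camera axes: x right, y down, z forward; pixel columns grow to the right and rows downward; lengths in m; the calibration is good to about 2 mm. A picture is of the moment at which its call begins: read the wrist's pose just before it. camera_params takes no time and is no camera call; for the wrist camera it gives the pose at the moment of the call.
- job.finish_job(): hands the job in; it is judged then, once.
Trained networks look in the newest picture that a camera, given by its name, has taken for a name from the list of things; names that differ only in an ending like _2 or _b are one class to them, and where a whole thing is asked for, a point or a joint stands for the part that bears it (a point fixed in the world has none). Each returns a list of dicts, best first, with "p" (0 to 1); they miss things now and then, are a little off and sometimes report something else, mostly with a low value. They report only what shows in the picture. A call takes as long as a camera call.
- models.search_frame(camera, label): "location" ([column, row] as shares, 0 to 1, of the picture: columns of its width, rows of its height, amid what is visible of it).
The state is a dict: "time": time; "joint_positions": joint angles; "joint_vel": joint speeds; "joint_efforts": joint torques, N m; "ee_pos": TCP position; "ee_rot": TCP orientation; "wrist_force": force on the tool from outside, world axes, zero at the start; "torque": the same for the moment, N m; "opening": opening from 0.0 (shut) to 1.0 (fully open); "grip_force": force on a finger pad.
Only numpy, scipy, OpenCV 4.12 (cv2) and the standard library are available. Lean on these libraries where they do the work, as an engineer would, in place of code of your own. Each camera call takes 0.05 s, during which the arm holds its last target. There are 200 camera calls.

## Task

Four identical grey hatches cover the clay-scrap chest: three are bolted and one has been left unbolted, though all look alike. Press gently with the fingertips on the yellow spots, one hatch after another, until you find the one that rocks, then push that hatch down until it is fully open and leave it open, with the fingers clear. Do not force the bolted hatches, and do not lift or shift the things standing around.

Things in the scene. Friction and masses are not known exactly. Their poses are not given: they have to be found in the camera images.
- chest: Fixed hollow plywood scrap chest, 260 mm (x) by 500 mm (y) by 110 mm high; origin at the centre of its underside, yellow spots on its -x half. Four openings (130 by 90 mm, 115 mm apart along y, front rim 30 mm) are filled flush by rigid grey hatches, 125 by 85 by 8 mm, each on a pivot bar along y at x = -17.5 mm: the spot end (80 mm long) sinks, the other (45 mm) rises. Hollow below: 100 mm deep.
- hatch_loose (a joint): Tilt of the one unbolted hatch, rad: 0 shut and flush, growing as its spot end sinks, stop at 0.7 (fully open). It moves against light friction, about 2 N pushed down at the spot, and stays where it is left. Which of the four openings it fills changes from run to run and cannot be seen.
- hatch_firm1 (a joint): Tilt of one of the three bolted hatches, rad, same sense. Held shut on springy rubber seats: 10 N on its spot sinks it 1 mm (0.02 rad), and it springs back; about 50 N (0.1 rad) would strip the bolt. Its place in the row changes from run to run.
- hatch_firm2 (a joint): Tilt of one of the three bolted hatches, rad, same sense. Held shut on springy rubber seats: 10 N on its spot sinks it 1 mm (0.02 rad), and it springs back; about 50 N (0.1 rad) would strip the bolt. Its place in the row changes from run to run.
- hatch_firm3 (a joint): Tilt of one of the three bolted hatches, rad, same sense. Held shut on springy rubber seats: 10 N on its spot sinks it 1 mm (0.02 rad), and it springs back; about 50 N (0.1 rad) would strip the bolt. Its place in the row changes from run to run.
- spot_1 (a point): Centre of the yellow spot (28 mm across) on the hatch in opening 1, counted from the chest's +y end, on the shut hatch's top, 110 mm above the bench, 50 mm from the pivot; fixed to the chest, it does not sink with the hatch. Axes as the chest's. Pushing straight down here by about 40 mm opens the loose hatch fully.
- spot_2 (a point): Centre of the yellow spot (28 mm across) on the hatch in opening 2, counted from the chest's +y end, on the shut hatch's top, 110 mm above the bench, 50 mm from the pivot; fixed to the chest, it does not sink with the hatch. Axes as the chest's. Pushing straight down here by about 40 mm opens the loose hatch fully.
- spot_3 (a point): Centre of the yellow spot (28 mm across) on the hatch in opening 3, counted from the chest's +y end, on the shut hatch's top, 110 mm above the bench, 50 mm from the pivot; fixed to the chest, it does not sink with the hatch. Axes as the chest's. Pushing straight down here by about 40 mm opens the loose hatch fully.
- spot_4 (a point): Centre of the yellow spot (28 mm across) on the hatch in opening 4, counted from the chest's +y end, on the shut hatch's top, 110 mm above the bench, 50 mm from the pivot; fixed to the chest, it does not sink with the hatch. Axes as the chest's. Pushing straight down here by about 40 mm opens the loose hatch fully.
- handle: Loose brown clay mug handle, an arch 94 mm wide (its y), 24 mm thick and 55 mm high, standing on the chest's rear deck; origin at the centre of its underside. To be left alone.
- cup: Loose light-brown clay cup, 60 mm across and 60 mm high, standing on the chest's rear deck; origin at the centre of its underside. To be left alone.
- sprayer: Loose white spray bottle with a purple collar and trigger, 72 mm across and about 197 mm high, on the bench to the left of the chest; origin at the centre of its underside. To be left alone.
- template: Loose red oval plastic template, 72 by 48 by 6 mm, flat on the bench to the right of the chest; origin at the centre of its underside. To be left alone.

How it is judged:
At the end, for the whole second after the job is handed in: The loose hatch is open by at least 0.55 rad and still, the bolted hatches are back within 0.04 rad of shut, and the handle, cup, sprayer and template are each within 20 mm of where they began (value of joint hatch_loose above 0.55 rad and velocity of joint hatch_loose below 0.05 rad/s and value of joint each of hatch_firm1, hatch_firm2, hatch_firm3 below 0.04 rad and distance of each of handle, cup, sprayer, template from where it was at the start of the episode below 0.02 m); the robot touches nothing.
It fails at once if a bolted hatch was forced (over 0.1 rad, about 50 N at its spot) (value of joint any of hatch_firm1, hatch_firm2, hatch_firm3 above 0.1 rad).
It fails at once if a bystander was lifted, carried, shifted by more than 20 mm or tipped over (distance of any of handle, cup, sprayer, template from where it was at the start of the episode above 0.02 m or angle between any of handle, cup, sprayer, template's own z axis and vertical above 0.35 rad).
It also fails if it takes over 48 s, if anything falls off the work surface, if the arm or the gripper's body presses on something with over 40 N, if the wrist force passes 120 N, or if a joint passes its speed limit or range.

## Working session

There is one attempt and no reset: what is moved stays moved. The work goes in short steps, Python scripts to look and compute and a tool call to move; the robot and the scene stay as the last step left them, time stands still between calls to the robot, and variables do not carry over. Pictures are saved under pics/ and viewed, at most 10 in all, crops included, and the job is handed in when it is done.

Besides the shell and the picture viewer there is one more tool, called after "Emit:" by a JSON object that holds its "fn" and its "kwargs", one argument or row to a line. servo_tool: Moves the arm, as the interface text tells. Its arguments: {"type":"object","properties":{"commands":{"type":"array"}},"required":["commands"]}

```bash
mkdir -p pics; cat > h.py <<'E'
import numpy as np, cv2
from scipy.spatial.transform import Rotation as R
from plant import ctrl, vision, job, models
def att(p):
    a=np.array(p["attitude"],float)
    return a if a.shape==(3,3) else R.from_quat(a).as_matrix()
def to_world(p,depth,u,v):
    k=np.array(p["camera_matrix"]);d=np.array(p["dist_coeffs"])
    n=cv2.undistortPoints(np.array([[[u,v]]],float),k,d)[0,0]
    w=depth[max(0,int(v)-2):int(v)+3,max(0,int(u)-2):int(u)+3];z=np.median(w[w>0])
    return att(p)@np.array([n[0]*z,n[1]*z,z])+np.array(p["position"])
E
python3 - <<'E'
from h import *
s=ctrl.sense();print(s["time"],s["ee_pos"],s["ee_rot"],s["wrist_force"],s["opening"])
for c in["scene"]:
    im,d=vision.read_camera(c);p=vision.camera_params(c)
    cv2.imwrite(f"pics/{c}.png",im[:,:,::-1])
    print(p)
    hsv=cv2.cvtColor(im,cv2.COLOR_RGB2HSV)
    m=cv2.inRange(hsv,(22,120,120),(35,255,255))
    n,_,st,ce=cv2.connectedComponentsWithStats(m)
    for i in range(1,n):
        if st[i,4]>30: print(st[i],ce[i].round(1),to_world(p,d,*ce[i]).round(4))
    for l in["spot_1","handle","cup","sprayer","template","chest"]:
        for r in models.search_frame(c,l)[:4]:
            u,v=r["location"][0]*560,r["location"][1]*420
            print(l,round(r["p"],2),round(u),round(v),to_world(p,d,u,v).round(3))
E
```

```text
0.0 [0.2140691  0.56057051 0.40352159] [ 1.81374746e-01  9.83413587e-01 -9.26985391e-04 -2.41706392e-04] [ 0.58759651 -0.37507425 -0.61059354] 0.9977046036097499
{'camera_matrix': array([[524.66284057,   0.        , 271.34127172],
       [  0.        , 524.66284057, 208.8938072 ],
       [  0.        ,   0.        ,   1.        ]]), 'dist_coeffs': array([0.05316756, 0.        , 0.        , 0.        , 0.        ]), 'position': array([ 1.42024299, -0.90718749,  1.25674175]), 'attitude': array([ 0.85939083,  0.32586899, -0.14097751, -0.36794314])}
[295 183   8   5  32] [298.4 184.8] [0.6084 0.139  0.1095]
[270 199   9   6  39] [274.2 201.5] [0.6038 0.0221 0.1119]
[244 217   9   6  42] [248.  219.5] [ 0.5964 -0.0925  0.1109]
[216 236   9   7  48] [220.1 238.7] [ 0.5907 -0.2075  0.1119]
spot_1 0.91 275 243 [ 0.722 -0.11   0.109]
handle 0.72 254 258 [ 0.744 -0.222  0.154]
cup 0.92 321 209 [0.771 0.046 0.165]
sprayer 0.79 354 129 [0.564 0.519 0.112]
template 0.45 275 244 [ 0.725 -0.113  0.109]
chest 0.59 275 243 [ 0.724 -0.112  0.11 ]
```

View pics/scene.png

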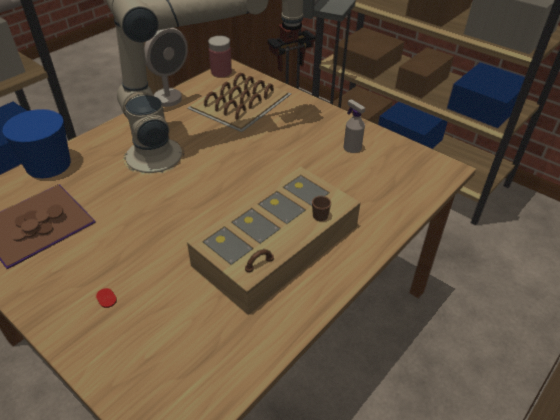

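The picture shows the chest with four hatches in the middle. The yellow spots run from (298,185) to (220,239), 115 mm apart at z ≈ 0.11, as specified. The cup is at (321,209), the handle at (260,260), the sprayer at (354,130) and the template at (107,298). The chest yaw is about -0.05 rad. I'll close the fingers, align the tool and go to spot 1.

Emit:
{"fn": "servo_tool", "kwargs": {
  "commands": [
    [0,0,0,0,0,-0.105,255],
    [0,0,0,0,0,-0.105,255],
    [0,0,0,0,0,-0.105,255],
    [-2.7,-2.6,0,0,0,0,255],
    [-2.7,-2.6,0,0,0,0,255],
    [-2.7,-2.6,0,0,0,0,255],
    [-2.7,-2.6,0,0,0,0,255],
    [-2.7,-2.6,0,0,0,0,255],
    [-2.7,-2.6,0,0,0,0,255],
    [-2.7,-2.6,0,0,0,0,255],
    [-2.7,-2.6,0,0,0,0,255],
    [-2.7,-2.6,0,0,0,0,255]
  ]
}}

```text
time: 1.35
ee_pos: [0.446, 0.3131, 0.4048]
ee_rot: [0.025, 1.0, 0.0, 0.0]
wrist_force: [0.3, 0.8, 0.5]
opening: 0.13
grip_force: 0.0
```

Emit:
{"fn": "servo_tool", "kwargs": {
  "commands": [
    [-2.85,-2.76,0,0,0,0,255],
    [-2.85,-2.76,0,0,0,0,255],
    [-2.85,-2.76,0,0,0,0,255],
    [-2.85,-2.76,0,0,0,0,255],
    [-2.85,-2.76,0,0,0,0,255],
    [-2.85,-2.76,0,0,0,0,255],
    [0,0,2,0,0,0,255],
    [0,0,2,0,0,0,255],
    [0,0,2,0,0,0,255],
    [0,0,2,0,0,0,255],
    [0,0,0,0,0,0,255]
  ]
}}

```text
time: 2.27
ee_pos: [0.6071, 0.1405, 0.3191]
ee_rot: [0.025, 1.0, -0.001, -0.004]
wrist_force: [-0.6, -0.0, -0.3]
opening: 0.01
grip_force: 0.0
```

```bash
python3 - <<'E'
from h import *
im,d=vision.read_camera("wrist");p=vision.camera_params("wrist");s=ctrl.sense()
cv2.imwrite("pics/w1.png",im[:,:,::-1]);print(s["ee_pos"],s["wrist_force"],s["opening"])
m=cv2.inRange(cv2.cvtColor(im,cv2.COLOR_RGB2HSV),(22,120,80),(35,255,255))
n,_,st,ce=cv2.connectedComponentsWithStats(m)
for i in range(1,n):
    if st[i,4]>60: print(st[i],ce[i].round(1),to_world(p,d,*ce[i]).round(4))
E
```

```text
[0.6073014  0.14063902 0.32181287] [ 0.3299823   0.60650247 -0.16975431] 0.0037103664459804623
[  84  227   41   38 1195] [104.1 245.6] [0.6024 0.0215 0.1129]
```

Emit:
{"fn": "servo_tool", "kwargs": {
  "commands": [
    [0,0,1.3,0,0,0,255],
    [0,0,1.2,0,0,0,255],
    [0,0,0.2,0,0,0,255],
    [0,0,0.1,0,0,0,255],
    [0,0,0,0,0,0,255],
    [0,0,0,0,0,0,255]
  ]
}}

```text
time: 2.82
ee_pos: [0.6077, 0.1409, 0.2974]
ee_rot: [0.025, 1.0, 0.0, 0.001]
wrist_force: [-0.0, -0.0, 0.4]
opening: 0.004
grip_force: 0.0
```

Emit:
{"fn": "servo_tool", "kwargs": {
  "commands": [
    [0,0,0.3,0,0,0,255],
    [0,0,0.1,0,0,0,255],
    [0,0,0.1,0,0,0,255],
    [0,0,0,0,0,0,255],
    [0,0,0,0,0,0,255]
  ]
}}

```text
time: 3.23
ee_pos: [0.6077, 0.1408, 0.2917]
ee_rot: [0.025, 1.0, 0.0, 0.0]
wrist_force: [-0.4, 0.4, 0.2]
opening: 0.005
grip_force: 0.2
```

Emit:
{"fn": "servo_tool", "kwargs": {
  "commands": [
    [0,0,0.1,0,0,0,255],
    [0,0,0.1,0,0,0,255],
    [0,0,0,0,0,0,255],
    [0,0,0,0,0,0,255]
  ]
}}

```text
time: 3.57
ee_pos: [0.6076, 0.1408, 0.2896]
ee_rot: [0.025, 1.0, 0.0, 0.0]
wrist_force: [-0.7, 0.4, 1.2]
opening: 0.004
grip_force: 0.6
```

Emit:
{"fn": "servo_tool", "kwargs": {
  "commands": [
    [0,0,0.1,0,0,0,255],
    [0,0,0.05,0,0,0,255],
    [0,0,0,0,0,0,255],
    [0,0,0,0,0,0,255]
  ]
}}

```text
time: 3.9
ee_pos: [0.6077, 0.1408, 0.288]
ee_rot: [0.025, 1.0, -0.0, -0.0]
wrist_force: [-0.3, 0.3, 1.0]
opening: 0.006
grip_force: 0.6
```

Emit:
{"fn": "servo_tool", "kwargs": {
  "commands": [
    [0,0,0.1,0,0,0,255],
    [0,0,0.1,0,0,0,255],
    [0,0,0,0,0,0,255],
    [0,0,0,0,0,0,255]
  ]
}}

```text
time: 4.23
ee_pos: [0.6077, 0.1408, 0.2859]
ee_rot: [0.025, 1.0, -0.0, -0.0]
wrist_force: [0.1, -0.1, 1.4]
opening: 0.004
grip_force: 0.4
```

Emit:
{"fn": "servo_tool", "kwargs": {
  "commands": [
    [0,0,0.15,0,0,0,255],
    [0,0,0.15,0,0,0,255],
    [0,0,0,0,0,0,255],
    [0,0,0,0,0,0,255]
  ]
}}

```text
time: 4.57
ee_pos: [0.6077, 0.1408, 0.2829]
ee_rot: [0.025, 1.0, -0.0, 0.0]
wrist_force: [0.5, 0.1, 1.3]
opening: 0.003
grip_force: 0.3
```

```bash
python3 - <<'E'
from h import *
im,d=vision.read_camera("scene")
cv2.imwrite("pics/s2.png",cv2.resize(im[150:280,180:380,::-1],None,fx=4,fy=4,interpolation=2));print(ctrl.sense()["wrist_force"])
E
```

```text
[0.77386083 1.08961077 0.45086667]
```

View pics/s2.png

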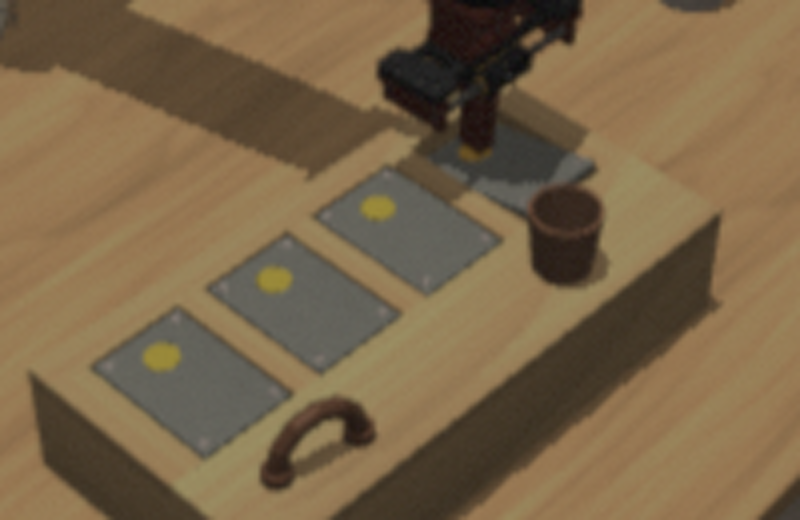

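Hatch 1 has its rear edge raised (about (530,195) in the crop), while the other three are flush. At only about 1 N it is the loose one, so I'll push on.

Emit:
{"fn": "servo_tool", "kwargs": {
  "commands": [
    [0,0,0.3,0,0,0,255],
    [0,0,0.4,0,0,0,255],
    [0,0,0.4,0,0,0,255],
    [0,0,0.4,0,0,0,255],
    [0,0,0.3,0,0,0,255],
    [0,0,0.2,0,0,0,255],
    [0,0,0.1,0,0,0,255],
    [0,0,0,0,0,0,255]
  ]
}}

```text
time: 5.28
ee_pos: [0.6075, 0.1408, 0.2614]
ee_rot: [0.025, 1.0, -0.0, -0.001]
wrist_force: [-0.4, -0.1, 1.1]
opening: 0.006
grip_force: 0.3
```

Emit:
{"fn": "servo_tool", "kwargs": {
  "commands": [
    [0,0,0.2,0,0,0,255],
    [0,0,0.2,0,0,0,255],
    [0,0,0.2,0,0,0,255],
    [0,0,0.1,0,0,0,255],
    [0,0,0,0,0,0,255]
  ]
}}

```text
time: 5.7
ee_pos: [0.6077, 0.1408, 0.2576]
ee_rot: [0.025, 1.0, 0.0, 0.001]
wrist_force: [-3.9, 0.6, 10.1]
opening: 0.006
grip_force: 5.1
```

The stop is reached: 10 N at 34 mm depth, as the geometry predicts for the inner finger edge. Retracting.

Emit:
{"fn": "servo_tool", "kwargs": {
  "commands": [
    [0,0,-0.6,0,0,0,255],
    [0,0,-1.5,0,0,0,255],
    [0,0,-2.5,0,0,0,255],
    [0,0,-3,0,0,0,255],
    [0,0,-3,0,0,0,255],
    [0,0,-3,0,0,0,255],
    [3,0,-2,0,0,0,255],
    [3,0,0,0,0,0,255],
    [3,0,0,0,0,0,255],
    [0,0,0,0,0,0,255],
    [0,0,0,0,0,0,255]
  ]
}}

```text
time: 6.62
ee_pos: [0.5169, 0.1455, 0.4113]
ee_rot: [0.025, 1.0, 0.0, 0.0]
wrist_force: [-0.9, -0.5, -0.6]
opening: 0.007
grip_force: 0.0
```

```bash
python3 - <<'E'
from h import *
im,d=vision.read_camera("scene");p=vision.camera_params("scene")
cv2.imwrite("pics/s3.png",cv2.resize(im[150:280,180:380,::-1],None,fx=4,fy=4,interpolation=2));print(ctrl.sense()["wrist_force"])
# rear-end profile of hatch 1 along chest x from the depth map
v,u=np.mgrid[170:215:1,270:345:1];P=np.array([to_world(p,d,a,b) for a,b in zip(u.ravel(),v.ravel())])
c=np.array([.6077,.1408]);ax=np.array([.9987,-.051]);q=(P[:,:2]-c)
x=q@ax;y=q@np.array([.051,.9987]);m=(abs(y)<.03)&(x>-.05)&(x<.12)
for a in np.arange(-.05,.12,.01):
    k=m&(x>=a)&(x<a+.01)
    if k.any(): print(round(a,2),P[k,2].mean().round(4))
E
```

```text
[-0.13344655  0.18019543  1.37751643]
-0.05 0.078
-0.04 0.1071
-0.03 0.1068
-0.02 0.0595
-0.01 0.0677
0.0 0.0734
0.01 0.0833
0.02 0.0916
0.03 0.0999
0.04 0.1079
0.05 0.1163
0.06 0.1255
0.07 0.1331
0.08 0.133
0.09 0.1219
0.1 0.1145
0.11 0.1136
```

View pics/s3.png

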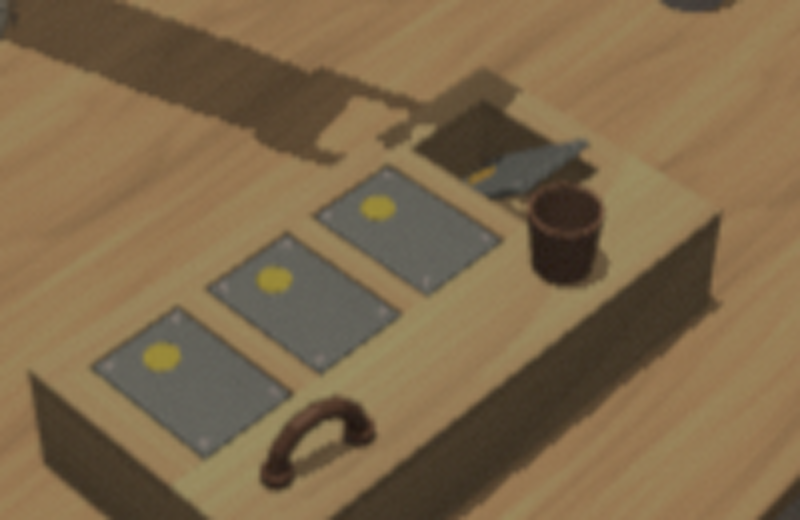

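Hatch 1 now stands steeply open (around (530,165)). Its depth slope is about 0.83, or 0.69 rad. The other hatches are flush, the cup and handle are unmoved, and the fingers are clear. Handing in.

```bash
python3 -c "
from plant import job
print(job.finish_job())"
```

```text
the job is handed in; nothing more can be done
None
```

The loose hatch was in opening 1; I pushed it open to its stop (about 0.69 rad measured), left the fingers clear, never pressed the other three hatches, and handed the job in (no verdict was returned).

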